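# Unlock the medicine safe and hold its key turned

## Robot

A 7-joint arm with a two-finger parallel gripper is mounted at the origin on a cart in front of the work surface, level with it; the furniture and walls round the work are solid. World frame = base frame: x ahead of the robot, y to its left, z up, the work surface at z = 0. Lengths are in mm, angles in rad, forces in N, time in s.
With the tool pointing down it reaches from about 400 to 850 mm from the base axis. Payload 4.5 kg.
Tool frame: the origin (TCP) lies between the finger pads; the fingertips stand 8 mm ahead of it and the grasp point (between the pads) lies 11 mm behind it (ctrl.tip_reach is the distance from the TCP to the fingertips, in mm); z points along the fingers, y is the line along which they close (so a half turn about z gives the same grasp; the last joint's range is limited). The gripper opens to 88 mm and grips with 3 to 60 N. Pads are 18 mm wide; open, the fingers measure 123 mm over their backs; the gripper's body (75 mm by 187 mm) begins 45 mm behind the grasp point.
Start: joints at [-1.282, 0.689, -0.195, 1.565, 0.157, 0.902, -0.215], TCP at [157.511, 604.851, 226.243] pointing down, gripper open.
Joint ranges: [-3.01, 3.01], [-0.46, 2.08], [-1.47, 1.51], [0.13, 2.56], [-1, 4.14], [0.04, 2.09], [-2.66, 2.66]. Speed limits (rad/s): [2.57, 2.57, 3.14, 3.14, 3.14, 3.14, 3.14].

## Interface

Orientations are given as a 3x3 rotation matrix whose columns are the frame's x, y, z axes.
In Python, from bench import sensors, vision, workorder, spotter, ctrl gives the robot as it stands. The module is installed in compiled form; this text tells all that it offers.
- The arm moves only by the shell command python3 -m handwheel 'ROWS' [FORCE]. ROWS is JSON, a list of rows, each an object of numbers: "ax", "ay", "az": the turn, a rotation vector about the tool's x, y, z in rad; "tx", "ty", "tz": the shift along the tool's x, y, z in m; "gripper": the opening in per cent of the stroke, from 0 (shut) to 100 (fully open). In form: [{"ax": .., "ay": .., "az": .., "tx": .., "ty": .., "tz": .., "gripper": ..}, ...]. A call has 1 to 8 rows; each row shifts and turns the commanded pose from where the row before left it, along the tool's axes as they then stand; what a row does not reach is not made up. A row lasts 1/10 s, in which the tool goes at most 50 mm and 8.59 degrees, less where a joint would pass 70% of its speed; a pose out of reach is approached as far as the arm can. A call with a gripper value outside its range is refused whole. The fingers move at their own pace and stop on an object; FORCE is the grip in N (left out, the last holds). Time passes only in rows, so rows that do not move let the fingers close. It gives the time, the measured TCP pose, the force, the opening and the grip force at its end, in the units of the state.
- sensors.get_obs(): the state, without advancing time (a new reading comes with each control period).
- vision.camera(name): name is "side" or "top" or "wrist"; returns a dict with "color" (384x512x3 uint8, blue, green, red), "intrinsics" (3x3 intrinsics, pixels), "R" (3x3) and "t" (3): a world point X has camera coordinates R X + t. Camera axes: x right, y down, z forward; pixel columns grow to the right and rows downward; lengths in mm; the calibration is good to about 2 mm. A picture is of the moment at which its call begins. There is no depth.
- workorder.hand_in(): hands the job in; it is judged then, once.
Trained networks look in a picture, given as the dict that the camera call returned (one of the last four; its "shot" number tells which), for a name from the list of things; names that differ only in an ending like _2 or _b are one class to them, and where a whole thing is asked for, a point or a joint stands for the part that bears it (a point fixed in the world has none). Each returns a list of dicts, best first, with "confidence" (0 to 1); they miss things now and then, are a little off and sometimes report something else, mostly with a low value. They report only what shows in the picture. A call takes as long as a camera call. They do not tell look-alikes from the thing itself.
- spotter.search_frame(picture, name): "centre" ([column, row] in pixels, amid what is visible of it).
- spotter.place_of(picture, name): "centre" ([column, row] in pixels: a listed point, or the origin of a listed thing).
The state is a dict: "time_s": time; "joint_pos": joint angles; "qd": joint speeds; "joint_efforts": joint torques, N m; "tool_pos": TCP position; "ee_rot": TCP orientation; "wrist_force": force on the tool from outside, world axes, zero at the start; "moment": the same for the moment, N m; "finger_gap": finger opening in mm; "finger_force": force on a finger pad.
Only numpy, scipy, OpenCV 4.12 (cv2) and the standard library are available. Lean on these libraries where they do the work, as an engineer would, in place of code of your own. Each camera call takes 0.05 s, during which the arm holds its last target. There are 200 camera calls.

## Task

Unlock the medicine safe so that I can lift its lid: enter the code on its buttons, white, then blue, then yellow, pressing each one fully down by itself and letting it come up again (never the red one, which wipes the code). Then take the key with the orange head out of the wooden key block, push it fully home into the safe's keyway (its pins are sticky: wiggle it if it stops short) and only then turn it a quarter turn clockwise, as far as it goes, against the lock's return spring. Finish while still holding the key turned and fully in, because the bolts spring back if you let go; leave the black key, the glass and the dropper bottle where they are.

Things in the scene. Friction and masses are not known exactly. Their poses are not given: they have to be found in the camera images.
- safe: medicine safe, off-white steel box fixed to the worktop, 200 mm (x) by 300 mm (y); origin: centre of its underside, front to its -x. Front 88 mm of its top: a deck at z = 70 mm. Behind a gap lies the closed lid, top at 76 mm, with a black lift lip to 81 mm. On the deck, all at x = -56 mm: red button at y = 109 mm, blue 71, white 33, yellow -5, lock -85 mm (+y is left)
- white_button_top (a point): centre of the top of the white button: round, 24 mm across, stands 12 mm above the deck, top at z = 82 mm when up
- blue_button_top (a point): centre of the top of the blue button, the same size
- yellow_button_top (a point): centre of the top of the yellow button, the same size
- red_button_top (a point): centre of the top of the red button, the same size: it wipes the code and must not be pressed
- white_button (a joint): travel of the white button: 0 up, 0.006 m fully down; a spring of 2 N at first and about 6 N at the bottom pushes it up again; counts as pressed beyond 0.004 m
- blue_button (a joint): travel of the blue button, as the white one
- yellow_button (a joint): travel of the yellow button, as the white one
- red_button (a joint): travel of the red button, as the white one
- keyway (a point): centre of the keyway's mouth in the brass lock plug (z = 76 mm on the safe) inside a 45 mm steel bezel; z up; turns with the plug. Keyway: upright slot 16.5 mm along the point's x, 5.5 mm along y, over 30 mm deep, 2 mm chamfer at the mouth. Two sprung pins, 9 and 16 mm down, make the key stick on the way: it takes a push of about 8 to 18 N, less if it is twisted to and fro by a few degrees
- lock_cylinder (a joint): turn of the lock plug: 0 at rest (keyway along the safe's x), grows clockwise seen from above, stop at 1.57 rad. A spring (0.03 N m at rest, 0.13 N m at the stop) turns it back. Blocked after 2 or 3 degrees until white, blue and yellow have been pressed. The key has 6 to 12 degrees of play in the keyway: turn the hand 100 to 110 degrees to bring the plug to its stop
- safe_key: the safe's key, loose, about 40 g, upright, blade down, in the key block. Orange head 10 mm thick (its x), 32 mm wide (y), from z = 4 to 38 mm; origin on its axis under its steel collar (9 x 20 mm), which rests on the block's top and, when fully in, on the lock plug. Blade 4 mm thick (x), 15 mm wide (y), 29 mm long, tapered tip; fits the keyway either way round, its y along the keyway's x
- door_key: another key of the same shape with a black head, standing in the other slot; leave it
- key_block: oak key block on a darker foot, fixed to the worktop, 62 mm (x) by 142 mm (y), top at z = 40 mm; origin at the centre of its underside. Two slots, 34 mm deep, at y = +35 and -35 mm hold the keys; either key may stand in either slot
- glass: clear drinking glass, 80 mm across, 91 mm high, standing loose; origin at the centre of its underside
- dropper_bottle: brown dropper bottle, 33 mm across, 102 mm high, standing loose; origin at the centre of its underside
Mind the look-alikes: they are no part of the job. There is more than one size of the safe_key; the one meant has the size given above.

How it is judged:
By the outcome, as a careful person would: the job done as asked, in the order asked, and still so for the second after the job is handed in, while the arm keeps its last pose, push and grip.
It also fails if it takes over 72 s, if anything falls off the work surface, if the arm or the gripper's body presses on something with over 40 N, if the wrist force passes 120 N, or if a joint passes its speed limit or range.

## Working session

There is one attempt and no reset: what is moved stays moved. The work goes in short steps, Python scripts to look and compute and a shell command to move; the robot and the scene stay as the last step left them, time stands still between calls to the robot, and variables do not carry over. Pictures are saved under pics/ and viewed, at most 10 in all, crops included, and the job is handed in when it is done.

```bash
mkdir -p pics; cat > h.py <<'E'
import numpy as np, cv2
from bench import sensors, vision, workorder, spotter, ctrl
def ray(p,uv):
    K=p["intrinsics"];R=np.array(p["R"]);t=np.array(p["t"])
    c=-R.T@t; d=R.T@np.linalg.solve(K,[uv[0],uv[1],1.]); return c,d
def atz(p,uv,z):
    c,d=ray(p,uv); return c+d*(z-c[2])/d[2]
def proj(p,X):
    q=np.array(p["R"])@X+np.array(p["t"]); q=np.array(p["intrinsics"])@q; return q[:2]/q[2]
def tri(L):
    A=np.zeros((3,3));b=np.zeros(3)
    for p,uv in L:
        c,d=ray(p,uv); d=d/np.linalg.norm(d); M=np.eye(3)-np.outer(d,d); A+=M;b+=M@c
    return np.linalg.solve(A,b)
E
python3 - <<'E'
from h import *
np.set_printoptions(precision=1,suppress=True)
o=sensors.get_obs(); print(o['tool_pos'],o['ee_rot'],o['finger_gap'],o['time_s'])
Z=dict(safe=0,white_button_top=82,blue_button_top=82,yellow_button_top=82,red_button_top=82,keyway=76,safe_key=40,door_key=40,key_block=0,glass=0,dropper_bottle=0)
P={n:vision.camera(n) for n in("side","top","wrist")}
for n,p in P.items():
    cv2.imwrite(f"pics/a_{n}.png",p["color"])
    for k,z in Z.items():
        print(n,k,[(np.array(r["centre"]).round(0),round(r["confidence"],2),atz(p,r["centre"],z)[:2]) for r in spotter.place_of(p,k)[:3]])
cv2.imwrite("pics/a.png",np.hstack([cv2.resize(P[n]["color"],(400,300)) for n in("side","wrist")]))
E
```

```text
[157.4 604.2 225.4] [[-1.   0.3 -0. ]
 [ 0.3  1.  -0. ]
 [-0.  -0.  -1. ]] 88.18347911988967 0.0
side safe [(array([224., 187.]), 0.78, array([539.9, 117.5]))]
side white_button_top [(array([209., 161.]), 0.5, array([503.1, 150. ])), (array([210., 150.]), 0.5, array([521.4, 227.5]))]
side blue_button_top [(array([210., 154.]), 0.42, array([515.9, 194.8]))]
side yellow_button_top []
side red_button_top [(array([208., 151.]), 0.58, array([514.7, 224.1]))]
side keyway [(array([210., 180.]), 0.53, array([482.6,  44.2]))]
side safe_key [(array([308., 274.]), 0.68, array([ 605.1, -351.3])), (array([270., 274.]), 0.58, array([ 530.5, -325.9])), (array([228., 300.]), 0.49, array([ 430.1, -367.8]))]
side door_key [(array([263., 254.]), 0.6, array([ 536.4, -265. ]))]
side key_block [(array([271., 276.]), 0.88, array([ 544.7, -296.8])), (array([208., 157.]), 0.55, array([535.3, 351.2]))]
side glass [(array([321., 205.]), 0.7, array([779. , -74.7])), (array([209., 169.]), 0.25, array([519.8, 255.9]))]
side dropper_bottle [(array([339., 241.]), 0.64, array([ 747.6, -235.3]))]
top safe [(array([21
[... 478 characters left out ...]
, array([482.6,  46.2]))]
top safe_key [(array([356., 225.]), 0.73, array([ 521.7, -283. ])), (array([367., 192.]), 0.65, array([ 615.5, -314.6])), (array([372., 222.]), 0.49, array([ 532.8, -327.2]))]
top door_key [(array([348., 225.]), 0.46, array([ 521.3, -261. ]))]
top key_block [(array([357., 225.]), 0.6, array([ 527.9, -293.8]))]
top glass [(array([284., 142.]), 0.75, array([766.1, -85.6]))]
top dropper_bottle [(array([331., 146.]), 0.57, array([ 756.4, -220.8]))]
wrist safe []
wrist white_button_top []
wrist blue_button_top []
wrist yellow_button_top []
wrist red_button_top []
wrist keyway []
wrist safe_key []
wrist door_key []
wrist key_block []
wrist glass []
wrist dropper_bottle []
```

View pics/a_top.png

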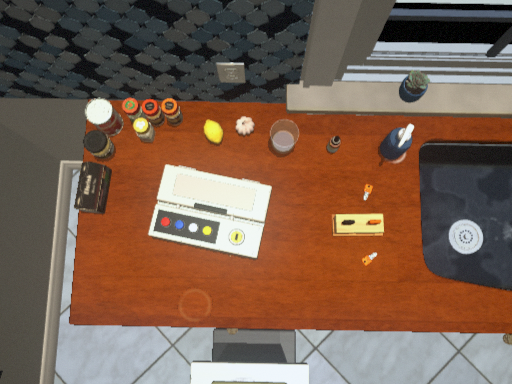

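View pics/a_side.png

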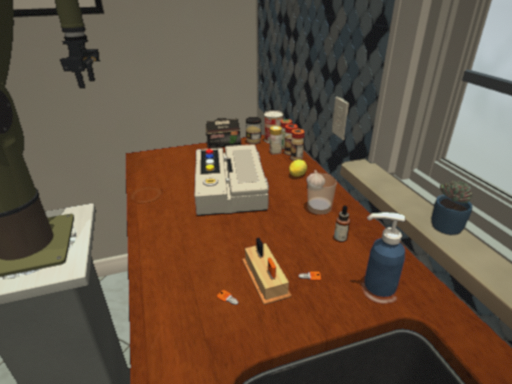

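The top view shows the safe with red, blue, white and yellow at x px 165, 179, 193 and 207, and the lock at (236,237). The block has the black key at (349,222) and the orange key at (373,222). The two small orange keys on the table are look-alikes.

```bash
cat >> h.py <<'E'
def to(X,yang=None):
    "tool-axes delta (mm) to world TCP X; then az (rad) and ax,ay levelling to bring tool y to world angle yang (deg, mod 180)"
    o=sensors.get_obs(); R=np.array(o['ee_rot']); d=R.T@(np.array(X)-o['tool_pos'])
    a=np.degrees(np.arctan2(R[1,1],R[0,1])); s=f"t={o['time_s']:.2f} pos={np.round(o['tool_pos'],1)} ya={a:.2f} z={np.round(R[:,2],4)} d={np.round(d,1)}"
    tl=np.cross(R.T@np.array([0,0,-1.]),[0,0,-1])  # placeholder, unused
    w=R.T@np.cross(R[:,2],[0,0,-1]); s+=f" level ax={w[0]:.4f} ay={w[1]:.4f}"
    if yang is not None: s+=f" az={np.radians((a-yang+90)%180-90):.4f}"
    print(s, 'q',np.round(o['joint_pos'],2),'F',np.round(o['wrist_force'],1),'gap',round(o['finger_gap'],1))
E
sed -i '/placeholder/d' h.py
python3 -c "
from h import *
to([480,130,300],-9)"
```

```text
t=1.80 pos=[157.5 604.9 226.3] ya=75.40 z=[ 1.e-04  1.e-04 -1.e+00] d=[-431.7 -378.2  -73.8] level ax=0.0001 ay=0.0000 az=1.4731 q [-1.28  0.69 -0.19  1.57  0.16  0.9  -0.22] F [-0.2 -1.3 -0.3] gap 88.0
```

```bash
python3 -m handwheel '[{"tx":-0.027,"ty":-0.0236,"tz":-0.0046,"gripper":0},{"tx":-0.027,"ty":-0.0236,"tz":-0.0046},{"tx":-0.027,"ty":-0.0236,"tz":-0.0046},{"tx":-0.027,"ty":-0.0236,"tz":-0.0046},{"tx":-0.027,"ty":-0.0236,"tz":-0.0046},{"tx":-0.027,"ty":-0.0236,"tz":-0.0046},{"tx":-0.027,"ty":-0.0236,"tz":-0.0046},{"tx":-0.027,"ty":-0.0236,"tz":-0.0046}]' 20
python3 -m handwheel '[{"tx":-0.027,"ty":-0.0236,"tz":-0.0046},{"tx":-0.027,"ty":-0.0236,"tz":-0.0046},{"tx":-0.027,"ty":-0.0236,"tz":-0.0046},{"tx":-0.027,"ty":-0.0236,"tz":-0.0046},{"tx":-0.027,"ty":-0.0236,"tz":-0.0046},{"tx":-0.027,"ty":-0.0236,"tz":-0.0046},{"tx":-0.027,"ty":-0.0236,"tz":-0.0046},{"tx":-0.027,"ty":-0.0236,"tz":-0.0046}]'
python3 -m handwheel '[{"az":0.147},{"az":0.147},{"az":0.147},{"az":0.147},{"az":0.147},{"az":0.147},{"az":0.147},{"az":0.147}]'
python3 -m handwheel '[{"az":0.147},{"az":0.147},{},{}]'
cat > look.py <<'E'
from h import *
import sys
np.set_printoptions(precision=1,suppress=True)
to([480,130,300],-9)
p=vision.camera("wrist"); cv2.imwrite(sys.argv[1],p["color"])
off=dict(red=109,blue=71,white=33,yellow=-5)
B=[]
for k,z in [(c+"_button_top",82) for c in off]+[("keyway",76)]:
    r=spotter.place_of(p,k)[:2]
    print(k,[(np.array(q["centre"]),round(q["confidence"],2),atz(p,q["centre"],z)) for q in r])
E
python3 look.py pics/b.png
```

```text
t=1.80 pos=[157.5 604.9 226.3] ya=75.40 z=[ 0.  0. -1.] d=[-431.7 -378.2  -73.8] level ax=0.0001 ay=0.0000 az=1.4731 q [-1.3  0.7 -0.2  1.6  0.2  0.9 -0.2] F [-0.2 -1.3 -0.3] gap 88.0
red_button_top []
blue_button_top []
white_button_top []
yellow_button_top []
keyway []invalid input at $[0]: expected keys ax, ay, az, tx, ty, tz, gripper
invalid input at $[0]: expected keys ax, ay, az, tx, ty, tz, gripper
invalid input at $[0]: expected keys ax, ay, az, tx, ty, tz, gripper
invalid input at $[0]: expected keys ax, ay, az, tx, ty, tz, gripper
```

View pics/b.png

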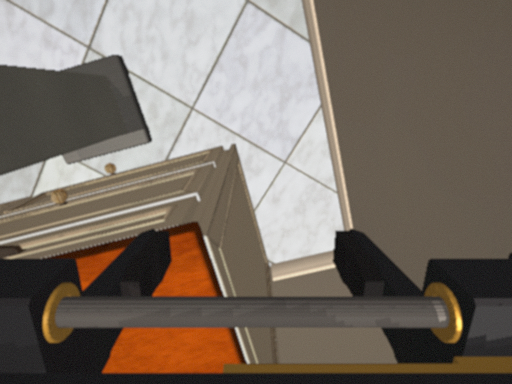

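All seven keys are required in each row, so the arm has not moved. This wrist view shows only the floor and the edge of the counter.

```bash
python3 -m handwheel '[{"ax":0,"ay":0,"az":0,"tx":-0.036,"ty":-0.0315,"tz":-0.006,"gripper":0},{"ax":0,"ay":0,"az":0,"tx":-0.036,"ty":-0.0315,"tz":-0.006,"gripper":0},{"ax":0,"ay":0,"az":0,"tx":-0.036,"ty":-0.0315,"tz":-0.006,"gripper":0},{"ax":0,"ay":0,"az":0,"tx":-0.036,"ty":-0.0315,"tz":-0.006,"gripper":0},{"ax":0,"ay":0,"az":0,"tx":-0.036,"ty":-0.0315,"tz":-0.006,"gripper":0},{"ax":0,"ay":0,"az":0,"tx":-0.036,"ty":-0.0315,"tz":-0.006,"gripper":0}]' 20
python3 -m handwheel '[{"ax":0,"ay":0,"az":0,"tx":-0.036,"ty":-0.0315,"tz":-0.006,"gripper":0},{"ax":0,"ay":0,"az":0,"tx":-0.036,"ty":-0.0315,"tz":-0.006,"gripper":0},{"ax":0,"ay":0,"az":0,"tx":-0.036,"ty":-0.0315,"tz":-0.006,"gripper":0},{"ax":0,"ay":0,"az":0,"tx":-0.036,"ty":-0.0315,"tz":-0.006,"gripper":0},{"ax":0,"ay":0,"az":0,"tx":-0.036,"ty":-0.0315,"tz":-0.006,"gripper":0},{"ax":0,"ay":0,"az":0,"tx":-0.036,"ty":-0.0315,"tz":-0.006,"gripper":0}]'
python3 -m handwheel '[{"ax":0,"ay":0,"az":0.147,"tx":0,"ty":0,"tz":0,"gripper":0},{"ax":0,"ay":0,"az":0.147,"tx":0,"ty":0,"tz":0,"gripper":0},{"ax":0,"ay":0,"az":0.147,"tx":0,"ty":0,"tz":0,"gripper":0},{"ax":0,"ay":0,"az":0.147,"tx":0,"ty":0,"tz":0,"gripper":0},{"ax":0,"ay":0,"az":0.147,"tx":0,"ty":0,"tz":0,"gripper":0}]'
python3 -m handwheel '[{"ax":0,"ay":0,"az":0.147,"tx":0,"ty":0,"tz":0,"gripper":0},{"ax":0,"ay":0,"az":0.147,"tx":0,"ty":0,"tz":0,"gripper":0},{"ax":0,"ay":0,"az":0.147,"tx":0,"ty":0,"tz":0,"gripper":0},{"ax":0,"ay":0,"az":0.147,"tx":0,"ty":0,"tz":0,"gripper":0},{"ax":0,"ay":0,"az":0.147,"tx":0,"ty":0,"tz":0,"gripper":0},{"ax":0,"ay":0,"az":0,"tx":0,"ty":0,"tz":0,"gripper":0}]'
python3 look.py pics/c.png
```

```text
time_s: 2.7
tool_pos: [319.8, 365.9, 262.7]
ee_rot: [[-0.968, 0.252, 0.001], [0.252, 0.968, 0.0], [-0.0, 0.001, -1.0]]
wrist_force: [1.6, 0.1, -1.2]
finger_gap: 42.4
finger_force: 0.0
time_s: 3.3
tool_pos: [481.2, 128.4, 298.8]
ee_rot: [[-0.968, 0.252, 0.001], [0.252, 0.968, 0.0], [-0.001, 0.001, -1.0]]
wrist_force: [0.3, 1.2, -0.4]
finger_gap: 0.3
finger_force: 0.0
time_s: 3.8
tool_pos: [480.3, 130.2, 298.3]
ee_rot: [[-0.544, 0.839, 0.0], [0.839, 0.544, 0.0], [0.0, 0.0, -1.0]]
wrist_force: [-0.4, -0.8, -0.2]
finger_gap: -0.0
finger_force: 0.0
time_s: 4.4
tool_pos: [480.3, 130.3, 298.3]
ee_rot: [[0.154, 0.988, 0.0], [0.988, -0.154, -0.0], [-0.0, 0.0, -1.0]]
wrist_force: [-0.1, 0.2, 0.1]
finger_gap: 0.4
finger_force: 0.0
t=4.40 pos=[480.3 130.3 298.3] ya=-8.83 z=[ 0. -0. -1.] d=[-0.4 -0.3 -1.7] level ax=0.0003 ay=0.0001 az=0.0029 q [-0.5  0.4  0.2  1.9 -0.1  0.9 -0.4] F [-0.1  0.2  0.1] gap 0.4
red_button_top [(array([272.4,  66.6]), 0.73, array([520.1, 230.7,  82. ]))]
blue_button_top [(array([273.5,  99.2]), 0.7, array([516.6, 194.9,  82. ]))]
white_button_top [(array([271.2, 133.2]), 0.54, array([508.6, 155.7,  82. ]))]
yellow_button_top [(array([266.1, 162.8]), 0.51, array([497.3, 119.9,  82. ]))]
keyway [(array([263.5, 217. ]), 0.66, array([483.4,  44.3,  76. ]))]
```

View pics/c.png

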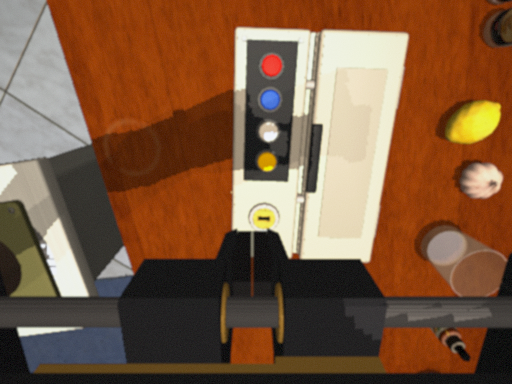

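The wrist view confirms the column red (271,66), blue (270,99), white (269,131), yellow (267,161), lock (264,217). Next I fit the safe's pose.

```bash
cat > fit.py <<'E'
from h import *
from scipy.optimize import least_squares
np.set_printoptions(precision=2,suppress=True)
W=vision.camera("wrist");T=vision.camera("top")
off=dict(red_button_top=109,blue_button_top=71,white_button_top=33,yellow_button_top=-5,keyway=-85)
def cen(p,uv,k):  # refine by colour around the spot
    h=cv2.cvtColor(p["color"],cv2.COLOR_BGR2HSV).astype(int); H,S,V=h[...,0],h[...,1],h[...,2]
    m={'r':((H<8)|(H>172))&(S>150)&(V>120),'b':(abs(H-112)<15)&(S>110)&(V>80),'w':(S<60)&(V>130),'y':(abs(H-24)<8)&(S>110)&(V>110)}[k]
    r=16; yy,xx=np.mgrid[:384,:512]; m&=np.hypot(xx-uv[0],yy-uv[1])<r
    return np.array([xx[m].mean(),yy[m].mean()]),m.sum()
guess={'red_button_top':(271,66),'blue_button_top':(270,99),'white_button_top':(269,131),'yellow_button_top':(267,161),'keyway':(264,217)}
obs={}
for k in guess:
    obs[k]=cen(W,guess[k],'y' if k=='keyway' else k[0])
def model(v,k):
    c,s=np.cos(v[2]),np.sin(v[2]); return np.array([v[0]-56*c-off[k]*s,v[1]-56*s+off[k]*c,76 if k=='keyway' else 81])
r=least_squares(lambda v:np.concatenate([proj(W,model(v,k))-obs[k][0] for k in guess]),[545,120,-.155])
print(obs); print(r.x,np.degrees(r.x[2]),r.fun)
for k in guess: print(k,model(r.x,k), 'top err',proj(T,model(r.x,k)))
E
python3 fit.py
```

```text
{'red_button_top': (array([271.5 ,  64.93]), np.int64(343)), 'blue_button_top': (array([269.83,  99.19]), np.int64(303)), 'white_button_top': (array([268.55, 131.3 ]), np.int64(303)), 'yellow_button_top': (array([266.66, 161.38]), np.int64(301)), 'keyway': (array([263.53, 218.18]), np.int64(315))}
[554.15 115.4   -0.19] -10.693102219073785 [ 0.13 -0.27  0.05 -0.1  -0.31  0.05  0.04  0.28  0.09  0.12]
red_button_top [519.35 232.89  81.  ] top err [165.35 220.74]
blue_button_top [512.3  195.55  81.  ] top err [179.2  223.63]
white_button_top [505.25 158.21  81.  ] top err [193.09 226.53]
yellow_button_top [498.2  120.87  81.  ] top err [207.   229.44]
keyway [483.36  42.26  76.  ] top err [236.47 235.76]
```

```bash
python3 -c "
from h import *
to([505.3,158.2,105],-10.7)"
python3 -m handwheel '[{"ax":0,"ay":0,"az":0.033,"tx":0,"ty":0,"tz":0,"gripper":0}]'
python3 -c "
from h import *
to([505.3,158.2,105],-10.7)"
```

```text
t=4.80 pos=[480.3 130.1 298.2] ya=-8.78 z=[-0.e+00  2.e-04 -1.e+00] d=[ 31.6  20.4 193.2] level ax=-0.0000 ay=-0.0002 az=0.0335 q [-0.48  0.43  0.18  1.86 -0.1   0.86 -0.4 ] F [ 0.2 -0.1 -1. ] gap 0.3
time_s: 4.9
tool_pos: [480.3, 130.1, 298.2]
ee_rot: [[0.187, 0.982, -0.0], [0.982, -0.187, 0.0], [0.0, -0.0, -1.0]]
wrist_force: [-0.1, -0.6, -0.1]
finger_gap: 0.4
finger_force: 0.0
t=4.90 pos=[480.3 130.1 298.2] ya=-10.79 z=[-0.e+00  3.e-04 -1.e+00] d=[ 32.2  19.3 193.2] level ax=-0.0001 ay=-0.0002 az=-0.0015 q [-0.48  0.43  0.19  1.86 -0.1   0.86 -0.43] F [-0.1 -0.6 -0.1] gap 0.4
```

```bash
python3 -m handwheel '[{"ax":0,"ay":0,"az":0,"tx":0.0064,"ty":0.0039,"tz":0.0386,"gripper":0},{"ax":0,"ay":0,"az":0,"tx":0.0064,"ty":0.0039,"tz":0.0386,"gripper":0},{"ax":0,"ay":0,"az":0,"tx":0.0064,"ty":0.0039,"tz":0.0386,"gripper":0},{"ax":0,"ay":0,"az":0,"tx":0.0064,"ty":0.0039,"tz":0.0386,"gripper":0},{"ax":0,"ay":0,"az":0,"tx":0.0064,"ty":0.0039,"tz":0.0386,"gripper":0},{"ax":0,"ay":0,"az":0,"tx":0,"ty":0,"tz":0,"gripper":0}]'
python3 -m handwheel '[{"ax":0,"ay":0,"az":0,"tx":0,"ty":0,"tz":0.007,"gripper":0},{"ax":0,"ay":0,"az":0,"tx":0,"ty":0,"tz":0.007,"gripper":0},{"ax":0,"ay":0,"az":0,"tx":0,"ty":0,"tz":0.005,"gripper":0},{"ax":0,"ay":0,"az":0,"tx":0,"ty":0,"tz":0.003,"gripper":0},{"ax":0,"ay":0,"az":0,"tx":0,"ty":0,"tz":0,"gripper":0}]'
```

```text
time_s: 5.5
tool_pos: [502.9, 158.0, 101.1]
ee_rot: [[0.185, 0.983, -0.008], [0.983, -0.185, -0.002], [-0.004, -0.007, -1.0]]
wrist_force: [0.1, 0.7, 0.3]
finger_gap: 0.5
finger_force: 0.0
time_s: 6.0
tool_pos: [505.5, 158.0, 83.6]
ee_rot: [[0.186, 0.983, 0.001], [0.983, -0.186, 0.0], [0.0, 0.0, -1.0]]
wrist_force: [0.6, 0.7, 0.8]
finger_gap: 0.9
finger_force: 0.0
```

```bash
python3 -c "
from h import *
print(ctrl.tip_reach)
to([505.3,158.2,83],-10.7)
p=vision.camera('wrist'); cv2.imwrite('pics/d.png',p['color'])
to([505.3,158.2,83],-10.7)"
```

```text
8.0
t=6.00 pos=[505.5 158.   83.6] ya=-10.72 z=[ 5.e-04  3.e-04 -1.e+00] d=[ 0.2 -0.3  0.6] level ax=0.0005 ay=-0.0004 az=-0.0004 q [-0.45  0.8   0.09  1.98 -0.18  0.38 -0.4 ] F [0.6 0.7 0.8] gap 0.9
t=6.05 pos=[505.6 158.   83.6] ya=-10.72 z=[ 6.e-04  3.e-04 -1.e+00] d=[ 0.1 -0.3  0.6] level ax=0.0006 ay=-0.0004 az=-0.0004 q [-0.45  0.8   0.09  1.98 -0.18  0.38 -0.4 ] F [0.1 0.  0.3] gap 0.4
```

View pics/d.png

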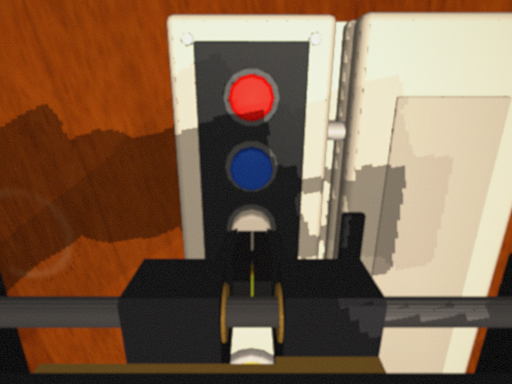

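```bash
python3 -c "
from h import *
p=vision.camera('wrist')
o=sensors.get_obs(); R=o['ee_rot']; 
print('tip',proj(p,o['tool_pos']+R@np.array([0,0,8.])), 'cam',-np.array(p['R']).T@p['t'])
for n,X in dict(w=[505.25,158.21],b=[512.3,195.55],r=[519.35,232.89]).items():
  for z in (70,76,82): print(n,z,proj(p,np.array(X+[z])))
print(o['wrist_force'],o['joint_efforts'])
"
```

```text
tip [251.82320887 229.17403169] cam [520.0815524  236.2450943  241.70134825]
w 70 [251.15607584 225.03953279]
w 76 [251.15361111 229.26734964]
w 82 [251.15098677 233.76893981]
b 70 [251.11154545 165.20471492]
b 76 [251.10741993 167.71687105]
b 82 [251.10300835 170.40321979]
r 70 [251.0607004   96.88497053]
r 76 [251.05444297  97.12422562]
r 82 [251.0477186   97.38133468]
[ 1.20505593  1.21762941 -0.52528262] [ 1.27852731e-02 -4.88827980e+01  2.54516244e+00 -7.16262639e+00
 -2.39906029e-02 -1.62586692e-02  1.23012996e-04]
```

```bash
python3 -m handwheel '[{"ax":0,"ay":0,"az":0,"tx":0,"ty":0,"tz":0.001,"gripper":0},{"ax":0,"ay":0,"az":0,"tx":0,"ty":0,"tz":0,"gripper":0}]'
python3 -m handwheel '[{"ax":0,"ay":0,"az":0,"tx":0,"ty":0,"tz":0.001,"gripper":0},{"ax":0,"ay":0,"az":0,"tx":0,"ty":0,"tz":0,"gripper":0}]'
```

```text
time_s: 6.3
tool_pos: [505.5, 158.0, 82.3]
ee_rot: [[0.186, 0.983, 0.0], [0.983, -0.186, 0.0], [0.0, 0.0, -1.0]]
wrist_force: [0.1, 0.3, -0.3]
finger_gap: 0.3
finger_force: 0.0
time_s: 6.5
tool_pos: [505.3, 158.0, 81.1]
ee_rot: [[0.186, 0.983, -0.0], [0.983, -0.186, 0.0], [0.0, -0.0, -1.0]]
wrist_force: [-0.4, 0.6, -0.6]
finger_gap: 0.6
finger_force: 0.0
```

```bash
for i in 1; do python3 -m handwheel '[{"ax":0,"ay":0,"az":0,"tx":0,"ty":0,"tz":0.001,"gripper":0},{"ax":0,"ay":0,"az":0,"tx":0,"ty":0,"tz":0,"gripper":0}]' | egrep "pos|wrist"
python3 -m handwheel '[{"ax":0,"ay":0,"az":0,"tx":0,"ty":0,"tz":0.001,"gripper":0},{"ax":0,"ay":0,"az":0,"tx":0,"ty":0,"tz":0,"gripper":0}]'| egrep "pos|wrist"
python3 -m handwheel '[{"ax":0,"ay":0,"az":0,"tx":0,"ty":0,"tz":0.001,"gripper":0},{"ax":0,"ay":0,"az":0,"tx":0,"ty":0,"tz":0,"gripper":0}]'| egrep "pos|wrist"; done
python3 -c "
from h import *
p=vision.camera('wrist');q=vision.camera('side')
s=proj(q,np.array([505,158,82.])).astype(int); print(s,proj(q,np.array([505,158,76.])))
c=q['color'][s[1]-45:s[1]+45,s[0]-60:s[0]+60]
cv2.imwrite('pics/e.png',np.hstack([cv2.resize(p['color'],(400,300)),cv2.resize(c,(400,300),interpolation=2)]))"
```

```text
tool_pos: [505.3, 158.0, 80.1]
wrist_force: [-0.9, 0.5, -0.0]
tool_pos: [505.3, 158.0, 79.1]
wrist_force: [-0.1, -0.7, 0.0]
tool_pos: [505.3, 158.0, 78.1]
wrist_force: [0.0, 0.2, 1.0]
[208 159] [209.12189466 161.46525591]
```

View pics/e.png

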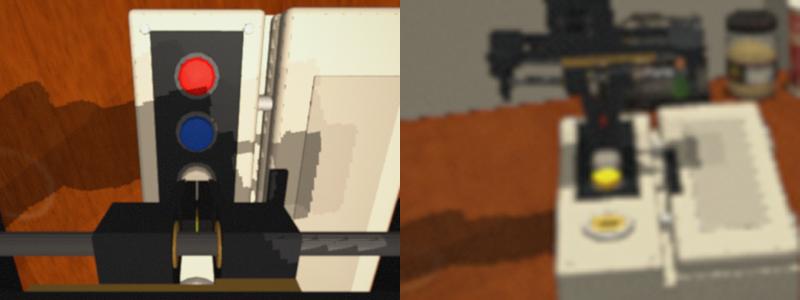

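The picture shows the fingertips apparently above the white button with no contact yet. I keep descending slowly and watch the force.

```bash
python3 -m handwheel '[{"ax":0,"ay":0,"az":0,"tx":0,"ty":0,"tz":0.001,"gripper":0},{"ax":0,"ay":0,"az":0,"tx":0,"ty":0,"tz":0.001,"gripper":0}]' | egrep "pos|wrist"
python3 -m handwheel '[{"ax":0,"ay":0,"az":0,"tx":0,"ty":0,"tz":0.001,"gripper":0},{"ax":0,"ay":0,"az":0,"tx":0,"ty":0,"tz":0.001,"gripper":0}]'| egrep "pos|wrist"
python3 - <<'E'
from h import *
from scipy.optimize import least_squares
np.set_printoptions(precision=1,suppress=True)
P={n:vision.camera(n) for n in("wrist","top","side")}
for k in("red_button_top","blue_button_top","white_button_top","keyway","yellow_button_top"):
    L=[(n,spotter.place_of(P[n],k)) for n in P]
    L=[(P[n],r[0]["centre"],n) for n,r in L if r and r[0]["confidence"]>.35]
    print(k,[(n,np.array(c)) for _,c,n in L], tri([(p,c) for p,c,n in L]) if len(L)>1 else '')
E
```

```text
tool_pos: [505.4, 158.0, 76.2]
wrist_force: [0.4, -0.9, 0.5]
tool_pos: [505.4, 158.0, 74.1]
wrist_force: [-0.6, 0.3, -0.1]
red_button_top [('wrist', array([249.9,  99.4])), ('side', array([322.8, 204.2]))] [683.  131.7 -81. ]
blue_button_top [('wrist', array([252.8, 171. ]))] 
white_button_top [('wrist', array([250.8, 245.2])), ('side', array([204.2, 159.4]))] [497.6 158.5  84.6]
keyway [('top', array([233.8, 236.8])), ('side', array([210.2, 181.2]))] [483.2  49.6  67.4]
yellow_button_top [('wrist', array([247.1, 301.3])), ('top', array([207.7, 228.9])), ('side', array([211.2, 168.2]))] [499.1 117.1  75.6]
```

```bash
python3 - <<'E'
from h import *
p=vision.camera('wrist');q=vision.camera('side')
o=sensors.get_obs(); print(o['tool_pos'],o['wrist_force'],o['moment'],o['joint_efforts'])
im=p['color'].copy()
c=q['color'][95:200,160:265]
cv2.imwrite('pics/f.png',np.hstack([cv2.resize(im[60:360,150:350],(400,600)),cv2.resize(c,(400,600),interpolation=2)]))
E
```

```text
[505.38809084 158.00325882  74.21565928] [0.36924678 0.93934362 1.18899513] [-0.09043068  0.07992826 -0.04922634] [-6.07461679e-04 -4.93268502e+01  2.52602309e+00 -6.82017222e+00
 -2.24947999e-02 -1.46435734e-02  6.18478111e-05]
```

View pics/f.png

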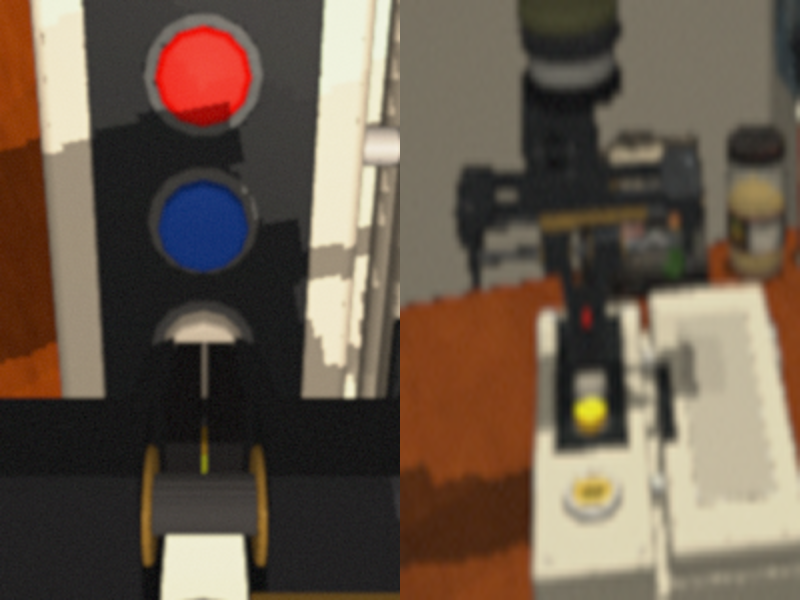

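```bash
python3 -m handwheel '[{"ax":0,"ay":0,"az":0,"tx":0,"ty":0,"tz":0.001,"gripper":0},{"ax":0,"ay":0,"az":0,"tx":0,"ty":0,"tz":0.001,"gripper":0}]' | egrep "pos|wrist"
python3 -m handwheel '[{"ax":0,"ay":0,"az":0,"tx":0,"ty":0,"tz":0.001,"gripper":0},{"ax":0,"ay":0,"az":0,"tx":0,"ty":0,"tz":0,"gripper":0}]'| egrep "pos|wrist"
python3 -m handwheel '[{"ax":0,"ay":0,"az":0,"tx":0,"ty":0,"tz":0.001,"gripper":0},{"ax":0,"ay":0,"az":0,"tx":0,"ty":0,"tz":0,"gripper":0}]'| egrep "pos|wrist"
python3 -m handwheel '[{"ax":0,"ay":0,"az":0,"tx":0,"ty":0,"tz":0.001,"gripper":0},{"ax":0,"ay":0,"az":0,"tx":0,"ty":0,"tz":0,"gripper":0}]'| egrep "pos|wrist"
```

```text
tool_pos: [505.4, 158.0, 72.1]
wrist_force: [-0.8, -0.5, -0.4]
tool_pos: [505.3, 158.0, 71.0]
wrist_force: [0.5, 0.8, -0.2]
tool_pos: [505.3, 158.0, 70.1]
wrist_force: [-0.4, -0.9, -0.8]
tool_pos: [505.4, 158.0, 69.3]
wrist_force: [-0.5, -0.2, 0.7]
```

```bash
cat > z.py <<'E'
from h import *
p=vision.camera('wrist'); o=sensors.get_obs(); print(o['tool_pos'])
h=cv2.cvtColor(p["color"],cv2.COLOR_BGR2HSV).astype(int); H,S,V=h[...,0],h[...,1],h[...,2]
yy,xx=np.mgrid[:384,:512]; win=(abs(xx-250)<40)&(yy<215)
C={}
for k,m in dict(r=((H<8)|(H>172))&(S>170),b=(abs(H-112)<15)&(S>110)).items():
    m=m&win; C[k]=np.array([xx[m].mean(),yy[m].mean()]); print(k,C[k],'diam',2*np.sqrt(m.sum()/np.pi))
# z where red-blue distance is 38
for z in range(50,90,4):
    a,b=atz(p,C['r'],z),atz(p,C['b'],z); print(z,np.linalg.norm(a-b).round(2),a.round(1),b.round(1))
print(p['intrinsics'])
E
python3 z.py
```

```text
[505.41558609 158.03540447  69.29602781]
r [251.1703854   97.84989858] diam 50.10816682156454
b [251.1042654  175.15817536] diam 46.35977083110911
50 44.91 [519.1 232.3  50. ] [510.7 188.1  50. ]
54 43.9 [519.1 232.4  54. ] [510.9 189.2  54. ]
58 42.89 [519.1 232.4  58. ] [511.1 190.3  58. ]
62 41.87 [519.2 232.5  62. ] [511.3 191.4  62. ]
66 40.86 [519.2 232.6  66. ] [511.5 192.5  66. ]
70 39.85 [519.2 232.7  70. ] [511.8 193.6  70. ]
74 38.83 [519.2 232.8  74. ] [512.  194.7  74. ]
78 37.82 [519.2 232.9  78. ] [512.2 195.7  78. ]
82 36.81 [519.3 233.   82. ] [512.4 196.8  82. ]
86 35.79 [519.3 233.1  86. ] [512.6 197.9  86. ]
[[303.328929     0.         251.75973734]
 [  0.         303.328929   188.0382826 ]
 [  0.           0.           1.        ]]
```

```bash
for i in 1; do python3 -m handwheel '[{"ax":0,"ay":0,"az":0,"tx":0,"ty":0,"tz":0.0015,"gripper":0},{"ax":0,"ay":0,"az":0,"tx":0,"ty":0,"tz":0,"gripper":0}]' | egrep "pos|wrist"
python3 -m handwheel '[{"ax":0,"ay":0,"az":0,"tx":0,"ty":0,"tz":0.0015,"gripper":0},{"ax":0,"ay":0,"az":0,"tx":0,"ty":0,"tz":0,"gripper":0}]'| egrep "pos|wrist"
python3 -m handwheel '[{"ax":0,"ay":0,"az":0,"tx":0,"ty":0,"tz":0.0015,"gripper":0},{"ax":0,"ay":0,"az":0,"tx":0,"ty":0,"tz":0,"gripper":0}]'| egrep "pos|wrist"; done; python3 z.py | head -3;  python3 -m handwheel '[{"ax":0,"ay":0,"az":0,"tx":0,"ty":0,"tz":0,"gripper":0}]' 20
```

```text
tool_pos: [505.4, 158.0, 67.7]
wrist_force: [-0.7, 0.4, 4.0]
tool_pos: [505.4, 158.0, 66.2]
wrist_force: [-0.2, -0.5, 3.4]
tool_pos: [505.4, 158.0, 64.6]
wrist_force: [-0.9, 0.6, 4.5]
[505.42043634 158.00044005  64.66767607]
r [251.12541568  98.09263658] diam 51.770350990383655
b [251.13991081 177.60981048] diam 47.79321859066286
time_s: 10.2
tool_pos: [505.4, 158.0, 64.7]
ee_rot: [[0.186, 0.983, 0.0], [0.983, -0.186, 0.0], [0.0, 0.0, -1.0]]
wrist_force: [0.4, -0.5, 3.5]
finger_gap: 0.3
finger_force: 1.9
```

Contact came at TCP z≈68.5, so the closed fingertips are about 20 mm shorter than nominal. I press on to the bottom.

```bash
python3 -m handwheel '[{"ax":0,"ay":0,"az":0,"tx":0,"ty":0,"tz":0.0015,"gripper":0},{"ax":0,"ay":0,"az":0,"tx":0,"ty":0,"tz":0,"gripper":0}]' | egrep "pos|wrist"
python3 -m handwheel '[{"ax":0,"ay":0,"az":0,"tx":0,"ty":0,"tz":0.001,"gripper":0},{"ax":0,"ay":0,"az":0,"tx":0,"ty":0,"tz":0,"gripper":0}]'| egrep "pos|wrist"
```

```text
tool_pos: [505.4, 158.0, 63.7]
wrist_force: [-0.9, -0.2, 8.4]
tool_pos: [505.5, 158.0, 63.5]
wrist_force: [-3.6, -0.8, 17.4]
```

```bash
python3 -m handwheel '[{"ax":0,"ay":0,"az":0,"tx":0,"ty":0,"tz":-0.008,"gripper":0},{"ax":0,"ay":0,"az":0,"tx":0,"ty":0,"tz":-0.008,"gripper":0},{"ax":0,"ay":0,"az":0,"tx":0,"ty":0,"tz":0,"gripper":0},{"ax":0,"ay":0,"az":0,"tx":0.019,"ty":0,"tz":0,"gripper":0},{"ax":0,"ay":0,"az":0,"tx":0.019,"ty":0,"tz":0,"gripper":0},{"ax":0,"ay":0,"az":0,"tx":0,"ty":0,"tz":0,"gripper":0}]'
python3 -c "
from h import *
to([512.3,195.5,78],-10.7)"
python3 -m handwheel '[{"ax":0,"ay":0,"az":0,"tx":0,"ty":0,"tz":0.005,"gripper":0},{"ax":0,"ay":0,"az":0,"tx":0,"ty":0,"tz":0.004,"gripper":0},{"ax":0,"ay":0,"az":0,"tx":0,"ty":0,"tz":0.003,"gripper":0},{"ax":0,"ay":0,"az":0,"tx":0,"ty":0,"tz":0.003,"gripper":0},{"ax":0,"ay":0,"az":0,"tx":0,"ty":0,"tz":0,"gripper":0}]'

```

```text
time_s: 11.2
tool_pos: [512.6, 198.7, 77.8]
ee_rot: [[0.182, 0.983, 0.001], [0.983, -0.182, 0.002], [0.003, 0.0, -1.0]]
wrist_force: [0.4, -0.9, 0.3]
finger_gap: 0.7
finger_force: 0.0
t=11.20 pos=[512.6 198.7  77.8] ya=-10.47 z=[ 7.0e-04  2.5e-03 -1.0e+00] d=[-3.2  0.2 -0.2] level ax=0.0002 ay=-0.0026 az=0.0039 q [-0.51  0.82  0.1   1.92 -0.2   0.41 -0.44] F [ 0.4 -0.9  0.3] gap 0.7
time_s: 11.7
tool_pos: [512.1, 193.9, 63.7]
ee_rot: [[0.187, 0.982, -0.001], [0.982, -0.187, -0.001], [-0.001, -0.001, -1.0]]
wrist_force: [-1.3, -1.2, 7.9]
finger_gap: 0.5
finger_force: 4.2
```

```bash
python3 -m handwheel '[{"ax":0,"ay":0,"az":0,"tx":0,"ty":0,"tz":0.0005,"gripper":0},{"ax":0,"ay":0,"az":0,"tx":0,"ty":0,"tz":0,"gripper":0}]'
python3 -m handwheel '[{"ax":0,"ay":0,"az":0,"tx":0,"ty":0,"tz":-0.008,"gripper":0},{"ax":0,"ay":0,"az":0,"tx":0,"ty":0,"tz":-0.0075,"gripper":0},{"ax":0,"ay":0,"az":0,"tx":0,"ty":0,"tz":0,"gripper":0},{"ax":0,"ay":0,"az":0,"tx":-0.025,"ty":0,"tz":0,"gripper":0},{"ax":0,"ay":0,"az":0,"tx":-0.025,"ty":0,"tz":0,"gripper":0},{"ax":0,"ay":0,"az":0,"tx":-0.026,"ty":0,"tz":0,"gripper":0},{"ax":0,"ay":0,"az":0,"tx":0,"ty":0,"tz":0,"gripper":0},{"ax":0,"ay":0,"az":0,"tx":0,"ty":0,"tz":0,"gripper":0}]'
python3 -c "
from h import *
to([498.2,120.9,78],-10.7)"
python3 -m handwheel '[{"ax":0,"ay":0,"az":0,"tx":0,"ty":0,"tz":0.005,"gripper":0},{"ax":0,"ay":0,"az":0,"tx":0,"ty":0,"tz":0.004,"gripper":0},{"ax":0,"ay":0,"az":0,"tx":0,"ty":0,"tz":0.003,"gripper":0},{"ax":0,"ay":0,"az":0,"tx":0,"ty":0,"tz":0.0035,"gripper":0},{"ax":0,"ay":0,"az":0,"tx":0,"ty":0,"tz":0,"gripper":0},{"ax":0,"ay":0,"az":0,"tx":0,"ty":0,"tz":0,"gripper":0}]'

```

```text
time_s: 11.9
tool_pos: [512.1, 194.0, 63.6]
ee_rot: [[0.187, 0.982, -0.001], [0.982, -0.187, -0.001], [-0.001, -0.0, -1.0]]
wrist_force: [-2.9, -1.8, 13.4]
finger_gap: 0.5
finger_force: 6.4
time_s: 12.7
tool_pos: [498.5, 120.7, 78.0]
ee_rot: [[0.187, 0.982, -0.0], [0.982, -0.187, 0.0], [0.0, -0.0, -1.0]]
wrist_force: [-0.2, 0.3, 0.6]
finger_gap: 0.5
finger_force: 0.0
t=12.70 pos=[498.5 120.7  78. ] ya=-10.77 z=[-0.e+00  4.e-04 -1.e+00] d=[ 0.2 -0.3  0. ] level ax=-0.0001 ay=-0.0004 az=-0.0012 q [-0.37  0.79  0.07  2.03 -0.17  0.33 -0.35] F [-0.2  0.3  0.6] gap 0.5
time_s: 13.3
tool_pos: [498.7, 122.3, 63.6]
ee_rot: [[0.184, 0.983, 0.001], [0.983, -0.184, 0.002], [0.002, 0.001, -1.0]]
wrist_force: [-2.0, 2.7, 12.4]
finger_gap: 0.3
finger_force: 6.4
```

```bash
python3 -m handwheel '[{"ax":0,"ay":0,"az":0,"tx":0,"ty":0,"tz":-0.01,"gripper":0},{"ax":0,"ay":0,"az":0,"tx":0,"ty":0,"tz":-0.04,"gripper":0},{"ax":0,"ay":0,"az":0,"tx":-0.03,"ty":0.01,"tz":-0.02,"gripper":45},{"ax":0,"ay":0,"az":0,"tx":-0.043,"ty":0.011,"tz":-0.013,"gripper":45},{"ax":0,"ay":0,"az":0,"tx":-0.043,"ty":0.011,"tz":-0.013,"gripper":45},{"ax":0,"ay":0,"az":0,"tx":-0.043,"ty":0.011,"tz":-0.013,"gripper":45},{"ax":0,"ay":0,"az":0,"tx":-0.043,"ty":0.011,"tz":-0.013,"gripper":45},{"ax":0,"ay":0,"az":0,"tx":-0.043,"ty":0.011,"tz":-0.013,"gripper":45}]'
python3 -m handwheel '[{"ax":0,"ay":0,"az":0,"tx":-0.043,"ty":0.011,"tz":-0.013,"gripper":45},{"ax":0,"ay":0,"az":0,"tx":-0.043,"ty":0.011,"tz":-0.013,"gripper":45},{"ax":0,"ay":0,"az":0,"tx":-0.043,"ty":0.011,"tz":-0.013,"gripper":45},{"ax":0,"ay":0,"az":0,"tx":-0.043,"ty":0.011,"tz":-0.013,"gripper":45},{"ax":0,"ay":0,"az":0,"tx":-0.043,"ty":0.011,"tz":-0.013,"gripper":45},{"ax":0,"ay":0,"az":0,"tx":0,"ty":0,"tz":0,"gripper":45},{"ax":0,"ay":0,"az":0,"tx":0,"ty":0,"tz":0,"gripper":45}]'
python3 - <<'E'
from h import *
to([530,-350,260],-10.7)
p=vision.camera("wrist"); cv2.imwrite("pics/g.png",p["color"])
for k,z in dict(safe_key=40,door_key=40,key_block=0).items():
    print(k,[(np.round(r["centre"],1),round(r["confidence"],2),atz(p,r["centre"],z).round(1)) for r in spotter.place_of(p,k)[:4]])
E
```

```text
time_s: 14.1
tool_pos: [516.0, -134.0, 198.1]
ee_rot: [[0.186, 0.983, -0.001], [0.983, -0.186, -0.0], [-0.0, -0.001, -1.0]]
wrist_force: [0.3, 0.1, 1.1]
finger_gap: 39.5
finger_force: 0.0
time_s: 14.8
tool_pos: [529.9, -354.6, 262.2]
ee_rot: [[0.188, 0.982, -0.001], [0.982, -0.188, 0.0], [0.0, -0.001, -1.0]]
wrist_force: [0.8, 1.8, -0.4]
finger_gap: 39.8
finger_force: 0.0
t=14.80 pos=[ 529.9 -354.6  262.2] ya=-10.86 z=[-1.e-03  2.e-04 -1.e+00] d=[ 4.6 -0.8  2.2] level ax=-0.0010 ay=-0.0000 az=-0.0028 q [ 0.49  0.67  0.05  1.49 -0.03  0.99  0.36] F [ 0.8  1.8 -0.4] gap 39.8
safe_key [(array([186.5, 144.4]), 0.93, array([ 451.9, -324.9,   40. ])), (array([317.1, 113.8]), 0.86, array([ 618. , -318.5,   40. ])), (array([249.1, 135.7]), 0.61, array([ 531.4, -329. ,   40. ]))]
door_key [(array([239.9,  75.7]), 0.79, array([ 534.2, -258. ,   40. ]))]
key_block [(array([247. , 106.1]), 0.6, array([ 534.8, -295.3,    0. ]))]
```

View pics/g.png

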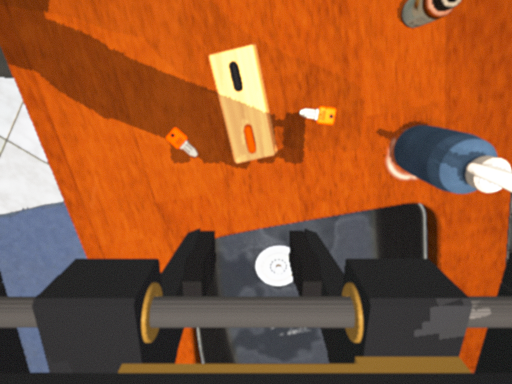

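The block's top shows with the black key at (236,76) and the orange one at (250,138); the small keys lie on the table.

```bash
cat > key.py <<'E'
from h import *
p=vision.camera("wrist"); to([530,-350,260],-10.7)
h=cv2.cvtColor(p["color"],cv2.COLOR_BGR2HSV).astype(int); H,S,V=h[...,0],h[...,1],h[...,2]
yy,xx=np.mgrid[:384,:512]
# block top
m=((H>13)&(H<30)&(S>60)&(V>130)&(abs(xx-243)<50)&(abs(yy-105)<75)).astype(np.uint8)
c=max(cv2.findContours(m,0,1)[0],key=cv2.contourArea); q=atz(p,(0,0),40)
W=np.array([atz(p,u,40)[:2] for u in cv2.convexHull(c)[:,0]],np.float32); r=cv2.minAreaRect(W); print('block',r)
for n,(u,mm) in dict(orange=((250,138),((H<13)&(S>170)&(V>150))),black=((236,76),V<60)).items():
    k=(mm&(np.hypot(xx-u[0],yy-u[1])<22)).astype(np.uint8)
    for z in(60,78):
        W=np.array([atz(p,(a,b),z)[:2] for a,b in zip(xx[k>0],yy[k>0])],np.float32); print(n,k.sum(),z,W.mean(0),cv2.minAreaRect(W))
E
python3 key.py
```

```text
t=15.05 pos=[ 531.  -351.7  262.3] ya=-10.57 z=[-9.0e-04  1.4e-03 -1.0e+00] d=[ 1.5 -1.3  2.3] level ax=-0.0011 ay=-0.0012 az=0.0022 q [ 0.49  0.67  0.04  1.49 -0.03  0.99  0.36] F [ 0.5  0.5 -0.1] gap 39.9
block ((532.3140869140625, -293.3441467285156), (55.78912353515625, 132.0314178466797), 1.9986636638641357)
orange 219 60 [ 531.98914 -329.81436] ((531.8048706054688, -329.7703857421875), (10.556913375854492, 34.99354934692383), 0.8713778257369995)
orange 219 78 [ 532.66315 -326.9957 ] ((532.4884033203125, -326.9538879394531), (10.029366493225098, 33.24496078491211), 0.8711365461349487)
black 157 60 [ 529.8439 -258.293 ] ((529.839599609375, -258.4403991699219), (7.142845153808594, 27.593299865722656), 2.529404878616333)
black 157 78 [ 530.6254  -259.04813] ((530.621337890625, -259.1882019042969), (6.785942554473877, 26.214496612548828), 2.529740810394287)
```

```bash
python3 -m handwheel '[{"ax":0,"ay":0,"az":-0.104,"tx":0,"ty":0,"tz":0,"gripper":45},{"ax":0,"ay":0,"az":-0.104,"tx":0,"ty":0,"tz":0,"gripper":45},{"ax":0,"ay":0,"az":0,"tx":0,"ty":0,"tz":0,"gripper":45}]'
python3 -c "
from h import *
to([532.3,-327.3,100],1.3)"
```

```text
time_s: 15.35
tool_pos: [530.9, -352.6, 262.6]
ee_rot: [[-0.023, 1.0, -0.0], [1.0, 0.023, 0.001], [0.001, -0.0, -1.0]]
wrist_force: [-0.8, 0.4, 0.5]
finger_gap: 39.6
finger_force: 0.0
t=15.35 pos=[ 530.9 -352.6  262.6] ya=1.31 z=[-2.e-04  9.e-04 -1.e+00] d=[ 25.1   2.  162.6] level ax=-0.0002 ay=-0.0009 az=0.0001 q [ 0.52  0.66 -0.02  1.49  0.01  0.99  0.53] F [-0.8  0.4  0.5] gap 39.6
```

```bash
python3 -m handwheel '[{"ax":0,"ay":0,"az":0,"tx":0.006,"ty":0.0005,"tz":0.041,"gripper":45},{"ax":0,"ay":0,"az":0,"tx":0.006,"ty":0.0005,"tz":0.041,"gripper":45},{"ax":0,"ay":0,"az":0,"tx":0.006,"ty":0.0005,"tz":0.04,"gripper":45},{"ax":0,"ay":0,"az":0,"tx":0.007,"ty":0.0005,"tz":0.03,"gripper":45},{"ax":0,"ay":0,"az":0,"tx":0,"ty":0,"tz":0,"gripper":45},{"ax":0,"ay":0,"az":0,"tx":0,"ty":0,"tz":0,"gripper":45}]'
python3 - <<'E'
from h import *
to([532.3,-327.3,40],1.3)
p=vision.camera("wrist"); cv2.imwrite("pics/i.png",p["color"])
h=cv2.cvtColor(p["color"],cv2.COLOR_BGR2HSV).astype(int); H,S,V=h[...,0],h[...,1],h[...,2]
k=((H<14)&(S>190)&(V>130)).astype(np.uint8)
n,l,s,c=cv2.connectedComponentsWithStats(k)
for i in range(1,n):
    if s[i,4]>60: print(s[i],c[i].round(1),atz(p,c[i],70).round(1))
for X in([532.3,-327.3,78],[532.3,-327.3,44],[532.3,-311.3,78]): print(proj(p,np.array(X)))
E
```

```text
time_s: 15.95
tool_pos: [532.6, -328.5, 111.1]
ee_rot: [[-0.02, 1.0, -0.0], [1.0, 0.02, -0.0], [-0.0, -0.0, -1.0]]
wrist_force: [-0.3, 0.1, 0.7]
finger_gap: 39.4
finger_force: 0.0
t=15.95 pos=[ 532.6 -328.5  111.1] ya=1.17 z=[-1.e-04 -2.e-04 -1.e+00] d=[ 1.2 -0.3 71.1] level ax=-0.0001 ay=0.0002 az=-0.0022 q [ 0.49  0.83 -0.02  1.66  0.02  0.64  0.48] F [-0.3  0.1  0.7] gap 39.4
[     0      0    512    296 117919] [246.2 128.9] [ 527.8 -272.9   70. ]
[138 168  11  12  74] [142.5 173.6] [ 457.8 -304.4   70. ]
[ 17 328  32  46 913] [ 33.  349.8] [ 353.  -458.5   70. ]
[466 328  21  45 473] [475.5 347.5] [ 721.3 -448.8   70. ]
[251.38942686 211.44020295]
[251.39833699 194.9494313 ]
[251.8842686 189.0521813]
```

View pics/i.png

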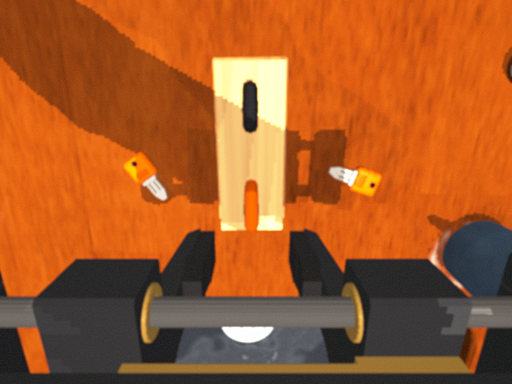

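The orange key is centred between the open fingers at (251,205) and aligned with them. I descend.

```bash
python3 -m handwheel '[{"ax":0,"ay":0,"az":0,"tx":0.001,"ty":0,"tz":0.02,"gripper":45},{"ax":0,"ay":0,"az":0,"tx":0,"ty":0,"tz":0.02,"gripper":45},{"ax":0,"ay":0,"az":0,"tx":0,"ty":0,"tz":0.01,"gripper":45},{"ax":0,"ay":0,"az":0,"tx":0,"ty":0,"tz":0.005,"gripper":45},{"ax":0,"ay":0,"az":0,"tx":0,"ty":0,"tz":0.005,"gripper":45}]'
python3 -m handwheel '[{"ax":0,"ay":0,"az":0,"tx":0,"ty":0,"tz":0.005,"gripper":45},{"ax":0,"ay":0,"az":0,"tx":0,"ty":0,"tz":0.005,"gripper":45},{"ax":0,"ay":0,"az":0,"tx":0,"ty":0,"tz":0,"gripper":45}]'
```

```text
time_s: 16.5
tool_pos: [533.0, -328.4, 51.7]
ee_rot: [[-0.02, 1.0, 0.002], [1.0, 0.02, -0.001], [-0.001, 0.002, -1.0]]
wrist_force: [-0.6, 0.4, 0.4]
finger_gap: 39.8
finger_force: 0.0
time_s: 16.8
tool_pos: [531.9, -327.4, 40.2]
ee_rot: [[-0.021, 1.0, -0.001], [1.0, 0.021, 0.0], [0.0, -0.001, -1.0]]
wrist_force: [-0.7, 0.7, -0.5]
finger_gap: 39.4
finger_force: 0.0
```

```bash
python3 -m handwheel '[{"ax":0,"ay":0,"az":0,"tx":0,"ty":0,"tz":0,"gripper":0},{"ax":0,"ay":0,"az":0,"tx":0,"ty":0,"tz":0,"gripper":0},{"ax":0,"ay":0,"az":0,"tx":0,"ty":0,"tz":0,"gripper":0},{"ax":0,"ay":0,"az":0,"tx":0,"ty":0,"tz":0,"gripper":0},{"ax":0,"ay":0,"az":0,"tx":0,"ty":0,"tz":0,"gripper":0}]' 10
python3 -m handwheel '[{"ax":0,"ay":0,"az":0,"tx":0,"ty":0,"tz":0,"gripper":0},{"ax":0,"ay":0,"az":0,"tx":0,"ty":0,"tz":0,"gripper":0}]' 50
```

```text
time_s: 17.3
tool_pos: [532.3, -327.7, 40.8]
ee_rot: [[-0.021, 1.0, 0.0], [1.0, 0.021, -0.0], [-0.0, 0.0, -1.0]]
wrist_force: [-0.5, 0.7, 0.8]
finger_gap: 9.7
finger_force: 10.0
time_s: 17.5
tool_pos: [532.3, -327.6, 40.8]
ee_rot: [[-0.021, 1.0, 0.0], [1.0, 0.021, -0.0], [-0.0, 0.0, -1.0]]
wrist_force: [-0.7, -0.0, 1.1]
finger_gap: 9.5
finger_force: 50.0
```

```bash
python3 -m handwheel '[{"ax":0,"ay":0,"az":0,"tx":0,"ty":0,"tz":-0.008,"gripper":0},{"ax":0,"ay":0,"az":0,"tx":0,"ty":0,"tz":-0.014,"gripper":0},{"ax":0,"ay":0,"az":0,"tx":0,"ty":0,"tz":-0.02,"gripper":0},{"ax":0,"ay":0,"az":0,"tx":0,"ty":0,"tz":-0.03,"gripper":0},{"ax":0,"ay":0,"az":0,"tx":0,"ty":0,"tz":-0.03,"gripper":0},{"ax":0,"ay":0,"az":0,"tx":0,"ty":0,"tz":-0.018,"gripper":0},{"ax":0,"ay":0,"az":0,"tx":0,"ty":0,"tz":0,"gripper":0}]'
python3 -m handwheel '[{"ax":0,"ay":0,"az":0,"tx":0.03,"ty":-0.002,"tz":0,"gripper":0},{"ax":0,"ay":0,"az":0,"tx":0.042,"ty":-0.002,"tz":0,"gripper":0},{"ax":0,"ay":0,"az":0,"tx":0.045,"ty":-0.002,"tz":0,"gripper":0},{"ax":0,"ay":0,"az":0,"tx":0.045,"ty":-0.002,"tz":0,"gripper":0},{"ax":0,"ay":0,"az":0,"tx":0.045,"ty":-0.002,"tz":0,"gripper":0},{"ax":0,"ay":0,"az":0,"tx":0.045,"ty":-0.002,"tz":0,"gripper":0},{"ax":0,"ay":0,"az":0,"tx":0.045,"ty":-0.002,"tz":0,"gripper":0},{"ax":0,"ay":0,"az":0,"tx":0.04,"ty":-0.002,"tz":0,"gripper":0}]'
python3 -m handwheel '[{"ax":0,"ay":0,"az":0,"tx":0.027,"ty":-0.003,"tz":0,"gripper":0},{"ax":0,"ay":0,"az":-0.136,"tx":0,"ty":0,"tz":0,"gripper":0},{"ax":0,"ay":0,"az":-0.136,"tx":0,"ty":0,"tz":0,"gripper":0},{"ax":0,"ay":0,"az":-0.136,"tx":0,"ty":0,"tz":0,"gripper":0},{"ax":0,"ay":0,"az":-0.136,"tx":0,"ty":0,"tz":0,"gripper":0},{"ax":0,"ay":0,"az":-0.136,"tx":0,"ty":0,"tz":0,"gripper":0}]'
python3 -m handwheel '[{"ax":0,"ay":0,"az":-0.136,"tx":0,"ty":0,"tz":0,"gripper":0},{"ax":0,"ay":0,"az":-0.136,"tx":0,"ty":0,"tz":0,"gripper":0},{"ax":0,"ay":0,"az":-0.136,"tx":0,"ty":0,"tz":0,"gripper":0},{"ax":0,"ay":0,"az":-0.136,"tx":0,"ty":0,"tz":0,"gripper":0},{"ax":0,"ay":0,"az":-0.136,"tx":0,"ty":0,"tz":0,"gripper":0},{"ax":0,"ay":0,"az":0,"tx":0,"ty":0,"tz":0,"gripper":0}]'
python3 -c "
from h import *
to([523,35,160],79.3)"
```

```text
time_s: 18.2
tool_pos: [534.1, -328.8, 164.6]
ee_rot: [[-0.021, 1.0, 0.006], [1.0, 0.021, -0.003], [-0.003, 0.006, -1.0]]
wrist_force: [0.9, -0.7, -0.3]
finger_gap: 9.7
finger_force: 50.0
time_s: 19.0
tool_pos: [508.2, 11.4, 160.2]
ee_rot: [[-0.022, 1.0, -0.001], [1.0, 0.022, 0.001], [0.001, -0.001, -1.0]]
wrist_force: [0.6, 0.2, -0.1]
finger_gap: 9.5
finger_force: 50.0
time_s: 19.6
tool_pos: [504.9, 35.9, 160.2]
ee_rot: [[-0.649, 0.76, -0.001], [0.76, 0.649, -0.0], [0.001, -0.001, -1.0]]
wrist_force: [-0.5, -1.0, -0.6]
finger_gap: 9.3
finger_force: 50.0
time_s: 20.2
tool_pos: [504.9, 35.7, 160.1]
ee_rot: [[-0.982, 0.188, -0.001], [0.188, 0.982, 0.0], [0.001, 0.0, -1.0]]
wrist_force: [-0.6, -0.0, -0.6]
finger_gap: 9.7
finger_force: 50.0
t=20.20 pos=[504.9  35.7 160.1] ya=79.14 z=[-1.4e-03  5.0e-04 -1.0e+00] d=[-17.9   2.7   0.1] level ax=0.0002 ay=-0.0015 az=-0.0028 q [ 0.04  0.65 -0.33  1.98  0.37  0.57  0.84] F [-0.6 -0.  -0.6] gap 9.7
```

```bash
cat > lock.py <<'E'
from h import *
import sys
to([483.4,42.3,115],79.3)
p=vision.camera("wrist")
print('pred',proj(p,np.array([483.4,42.3,76])))
for r in spotter.place_of(p,"keyway")[:2]: print(np.round(r["centre"],1),round(r["confidence"],2),atz(p,r["centre"],76).round(1))
h=cv2.cvtColor(p["color"],cv2.COLOR_BGR2HSV).astype(int); H,S,V=h[...,0],h[...,1],h[...,2]
yy,xx=np.mgrid[:384,:512]; u=proj(p,np.array([483.4,42.3,76]))
k=((abs(H-24)<8)&(S>110)&(V>110)&(np.hypot(xx-u[0],yy-u[1])<60)).astype(np.uint8)
n,l,s,c=cv2.connectedComponentsWithStats(k)
for i in range(1,n):
    if s[i,4]>40: print(s[i],c[i].round(1),atz(p,c[i],76).round(1))
if k.sum()>50:
    ct=np.vstack(cv2.findContours(k,0,1)[0])[:,0]; W=np.array([atz(p,a,76)[:2] for a in ct],np.float32)
    print('circle',cv2.minEnclosingCircle(W),'ell',cv2.fitEllipse(cv2.convexHull(W)))
cv2.imwrite(sys.argv[1],p["color"])
E
python3 lock.py pics/j.png
```

```text
t=20.20 pos=[504.9  35.7 160.1] ya=79.14 z=[-1.4e-03  5.0e-04 -1.0e+00] d=[22.3  2.4 45.2] level ax=0.0002 ay=-0.0015 az=-0.0028 q [ 0.04  0.65 -0.33  1.98  0.37  0.57  0.84] F [-0.6 -0.  -0.6] gap 9.7
pred [254.95187351 163.97925244]
[253.1 162.8] 0.85 [482.1  41.   76. ]
[236 145  38  37 990] [254.5 162.9] [482.5  42.1  76. ]
circle ((482.80474853515625, 42.07125473022461), 15.704577445983887) ell ((482.75091552734375, 42.0569953918457), (30.697059631347656, 30.81902503967285), 139.6426239013672)
```

```bash
python3 -m handwheel '[{"ax":0,"ay":0,"az":-0.003,"tx":0.008,"ty":0.001,"tz":0.012,"gripper":0},{"ax":0,"ay":0,"az":0,"tx":0.008,"ty":0.001,"tz":0.015,"gripper":0},{"ax":0,"ay":0,"az":0,"tx":0.0062,"ty":0.0005,"tz":0.015,"gripper":0},{"ax":0,"ay":0,"az":0,"tx":0,"ty":0,"tz":0.006,"gripper":0},{"ax":0,"ay":0,"az":0,"tx":0,"ty":0,"tz":0,"gripper":0},{"ax":0,"ay":0,"az":0,"tx":0,"ty":0,"tz":0,"gripper":0}]' >/dev/null
python3 lock.py pics/k.png
python3 -c "
import cv2;i=cv2.imread('pics/k.png')[120:320,150:360];cv2.imwrite('pics/k2.png',cv2.resize(i,None,fx=3,fy=3,interpolation=2)[:600])"
```

```text
t=20.90 pos=[484.9  42.6 113. ] ya=79.24 z=[ 1.e-03  1.e-04 -1.e+00] d=[ 1.5 -0.5 -2. ] level ax=0.0003 ay=0.0010 az=-0.0010 q [-0.02  0.71 -0.25  2.08  0.43  0.4   0.76] F [ 0.8 -0.6 -1.1] gap 9.6
pred [251.18942213 209.18883988]
[251.2 208.9] 0.95 [483.2  42.3  76. ]
[481.7 211.3] 0.41 [514.7 199.   76. ]
[ 229  187   45   40 1161] [250.6 205.6] [480.7  42.4  76. ]
circle ((482.77587890625, 42.218780517578125), 15.784042358398438) ell ((482.7421875, 42.167755126953125), (30.660429000854492, 31.365802764892578), 77.36700439453125)
```

View pics/k2.png

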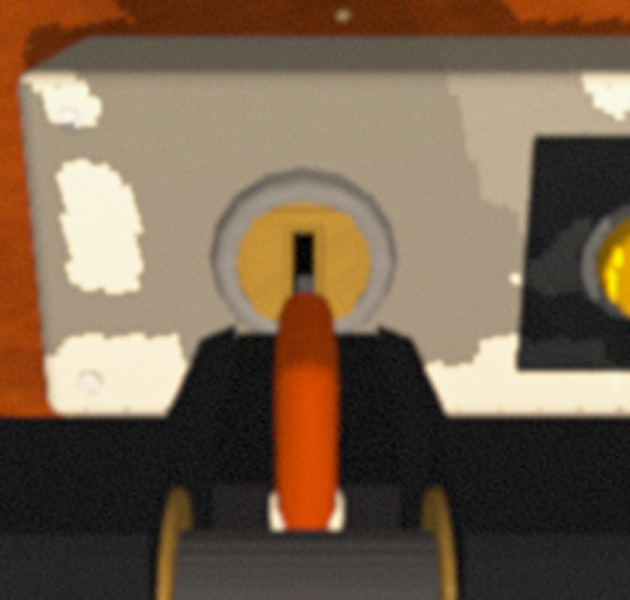

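The keyway (251,209) and the key (252) line up, so I descend into the mouth.

```bash
python3 -m handwheel '[{"ax":0,"ay":0,"az":0,"tx":0,"ty":-0.0003,"tz":0.002,"gripper":0},{"ax":0,"ay":0,"az":0,"tx":0,"ty":0,"tz":0.002,"gripper":0},{"ax":0,"ay":0,"az":0,"tx":0,"ty":0,"tz":0.002,"gripper":0},{"ax":0,"ay":0,"az":0,"tx":0,"ty":0,"tz":0,"gripper":0}]'
python3 -c "
from h import *
to([483.0,42.2,100],79.3)"
python3 -m handwheel '[{"ax":0,"ay":0,"az":0,"tx":0,"ty":0,"tz":0.0015,"gripper":0},{"ax":0,"ay":0,"az":0,"tx":0,"ty":0,"tz":0.0015,"gripper":0},{"ax":0,"ay":0,"az":0,"tx":0,"ty":0,"tz":0.0015,"gripper":0},{"ax":0,"ay":0,"az":0,"tx":0,"ty":0,"tz":0.0005,"gripper":0}]'
python3 -c "
from h import *
to([483.0,42.2,100],79.3)"
```

```text
time_s: 21.4
tool_pos: [484.0, 42.2, 106.5]
ee_rot: [[-0.983, 0.186, -0.0], [0.186, 0.983, -0.0], [0.0, -0.0, -1.0]]
wrist_force: [-0.8, -0.3, -0.7]
finger_gap: 9.4
finger_force: 50.0
t=21.40 pos=[484.   42.2 106.5] ya=79.30 z=[-4.e-04 -0.e+00 -1.e+00] d=[ 1.  -0.2  6.5] level ax=-0.0001 ay=-0.0004 az=-0.0001 q [-0.03  0.72 -0.24  2.08  0.44  0.38  0.76] F [-0.8 -0.3 -0.7] gap 9.4
time_s: 21.8
tool_pos: [484.1, 42.2, 101.5]
ee_rot: [[-0.983, 0.186, -0.0], [0.186, 0.983, -0.0], [0.0, -0.0, -1.0]]
wrist_force: [-0.5, -0.6, -1.1]
finger_gap: 9.4
finger_force: 50.0
t=21.80 pos=[484.1  42.2 101.5] ya=79.30 z=[-3.e-04 -0.e+00 -1.e+00] d=[ 1.  -0.2  1.5] level ax=-0.0001 ay=-0.0003 az=-0.0001 q [-0.04  0.73 -0.24  2.08  0.45  0.37  0.75] F [-0.5 -0.6 -1.1] gap 9.4
```

```bash
python3 -m handwheel '[{"ax":0,"ay":0,"az":0,"tx":0,"ty":0,"tz":0.0015,"gripper":0},{"ax":0,"ay":0,"az":0,"tx":0,"ty":0,"tz":0.0015,"gripper":0},{"ax":0,"ay":0,"az":0,"tx":0,"ty":0,"tz":0,"gripper":0}]' | egrep "pos|wrist"
python3 -m handwheel '[{"ax":0,"ay":0,"az":0,"tx":0,"ty":0,"tz":0.0015,"gripper":0},{"ax":0,"ay":0,"az":0,"tx":0,"ty":0,"tz":0.0015,"gripper":0},{"ax":0,"ay":0,"az":0,"tx":0,"ty":0,"tz":0,"gripper":0}]' | egrep "pos|wrist"
python3 -m handwheel '[{"ax":0,"ay":0,"az":0,"tx":0,"ty":0,"tz":0.0015,"gripper":0},{"ax":0,"ay":0,"az":0,"tx":0,"ty":0,"tz":0,"gripper":0}]' | egrep "pos|wrist"
```

```text
tool_pos: [484.0, 42.3, 98.5]
wrist_force: [0.6, 0.2, 0.4]
tool_pos: [483.3, 42.2, 95.5]
wrist_force: [-2.3, 1.7, -0.1]
tool_pos: [483.0, 42.3, 93.9]
wrist_force: [-3.5, 0.3, 0.5]
```

```bash
python3 -m handwheel '[{"ax":0,"ay":0,"az":0,"tx":0.001,"ty":0,"tz":0.001,"gripper":0},{"ax":0,"ay":0,"az":0.04,"tx":0,"ty":0,"tz":0.001,"gripper":0},{"ax":0,"ay":0,"az":-0.08,"tx":0,"ty":0,"tz":0.001,"gripper":0},{"ax":0,"ay":0,"az":0.04,"tx":0,"ty":0,"tz":0.001,"gripper":0}]' | egrep "pos|wrist"
python3 -m handwheel '[{"ax":0,"ay":0,"az":0.04,"tx":0,"ty":0,"tz":0.001,"gripper":0},{"ax":0,"ay":0,"az":-0.08,"tx":0,"ty":0,"tz":0.001,"gripper":0},{"ax":0,"ay":0,"az":0.04,"tx":0,"ty":0,"tz":0.001,"gripper":0}]' | egrep "pos|wrist"
```

```text
tool_pos: [482.9, 42.3, 90.2]
wrist_force: [-3.3, 0.6, 2.9]
tool_pos: [482.7, 42.2, 87.0]
wrist_force: [-4.7, -0.2, 2.9]
```

```bash
python3 -m handwheel '[{"ax":0,"ay":0,"az":0.04,"tx":0.001,"ty":0,"tz":0.001,"gripper":0},{"ax":0,"ay":0,"az":-0.08,"tx":0,"ty":0,"tz":0.001,"gripper":0},{"ax":0,"ay":0,"az":0.08,"tx":0,"ty":0,"tz":0.001,"gripper":0},{"ax":0,"ay":0,"az":-0.04,"tx":0,"ty":0,"tz":0.001,"gripper":0}]' | egrep "pos|wrist"
python3 -m handwheel '[{"ax":0,"ay":0,"az":0.04,"tx":0.0005,"ty":0,"tz":0.001,"gripper":0},{"ax":0,"ay":0,"az":-0.08,"tx":0,"ty":0,"tz":0.001,"gripper":0},{"ax":0,"ay":0,"az":0.08,"tx":0,"ty":0,"tz":0.001,"gripper":0},{"ax":0,"ay":0,"az":-0.04,"tx":0,"ty":0,"tz":0.001,"gripper":0}]' | egrep "pos|wrist|gap"
```

```text
tool_pos: [481.9, 42.8, 83.2]
wrist_force: [-4.0, 1.3, 4.4]
tool_pos: [481.5, 42.6, 79.1]
wrist_force: [-4.1, 0.7, 3.6]
finger_gap: 9.8
```

```bash
python3 -m handwheel '[{"ax":0,"ay":0,"az":0.04,"tx":0,"ty":0,"tz":0.001,"gripper":0},{"ax":0,"ay":0,"az":-0.08,"tx":0,"ty":0,"tz":0.001,"gripper":0},{"ax":0,"ay":0,"az":0.04,"tx":0,"ty":0,"tz":0,"gripper":0}]' | egrep "pos|wrist"
python3 -m handwheel '[{"ax":0,"ay":0,"az":0.04,"tx":0,"ty":0,"tz":0.001,"gripper":0},{"ax":0,"ay":0,"az":-0.08,"tx":0,"ty":0,"tz":0.001,"gripper":0},{"ax":0,"ay":0,"az":0.04,"tx":0,"ty":0,"tz":0,"gripper":0}]' | egrep "pos|wrist|gap"
python3 -m handwheel '[{"ax":0,"ay":0,"az":0.04,"tx":0,"ty":0,"tz":0.001,"gripper":0},{"ax":0,"ay":0,"az":-0.08,"tx":0,"ty":0,"tz":0,"gripper":0},{"ax":0,"ay":0,"az":0.04,"tx":0,"ty":0,"tz":0,"gripper":0}]' | egrep "pos|wrist|gap"
python3 -c "
from h import *
to([483,42.2,76],79.3); print(sensors.get_obs()['moment'])"
```

```text
tool_pos: [481.4, 42.7, 76.8]
wrist_force: [-4.0, 0.8, -0.8]
tool_pos: [481.6, 42.7, 76.5]
wrist_force: [-7.1, 1.0, 18.0]
finger_gap: 9.5
tool_pos: [481.7, 42.7, 76.3]
wrist_force: [-8.4, 1.2, 27.9]
finger_gap: 9.5
t=25.00 pos=[481.7  42.7  76.3] ya=79.14 z=[ 1.7e-03 -4.0e-04 -1.0e+00] d=[-1.4 -0.2  0.3] level ax=-0.0001 ay=0.0018 az=-0.0027 q [-0.07  0.78 -0.19  2.11  0.47  0.29  0.72] F [-8.4  1.2 27.9] gap 9.5
[0.2167386  1.98611442 0.06286538]
```

```bash
python3 -m handwheel '[{"ax":0,"ay":0,"az":0,"tx":-0.0008,"ty":0,"tz":-0.0005,"gripper":0},{"ax":0,"ay":0,"az":0,"tx":0,"ty":0,"tz":0,"gripper":0}]' 60| egrep "pos|wrist"
python3 -c "
from h import *
to([483,42.2,76],79.3); print(sensors.get_obs()['moment'])"
```

```text
tool_pos: [481.7, 42.7, 76.4]
wrist_force: [-9.7, 0.5, 24.7]
t=25.20 pos=[481.7  42.7  76.4] ya=79.10 z=[ 2.e-04 -5.e-04 -1.e+00] d=[-1.3 -0.3  0.4] level ax=-0.0005 ay=0.0003 az=-0.0034 q [-0.07  0.78 -0.19  2.11  0.47  0.3   0.72] F [-9.7  0.5 24.7] gap 9.4
[3.10991071e-01 2.09147380e+00 1.89468407e-03]
```

```bash
python3 -m handwheel '[{"ax":0,"ay":0,"az":0,"tx":0.0015,"ty":0,"tz":-0.0003,"gripper":0},{"ax":0,"ay":0,"az":0,"tx":0,"ty":0,"tz":0,"gripper":0}]' 60| egrep "pos|wrist"
python3 -m handwheel '[{"ax":0,"ay":0,"az":0.12,"tx":0,"ty":0,"tz":0,"gripper":0},{"ax":0,"ay":0,"az":0.12,"tx":0,"ty":0,"tz":0,"gripper":0},{"ax":0,"ay":0,"az":0.12,"tx":0,"ty":0,"tz":0,"gripper":0}]' | egrep "pos|wrist|gap"
python3 -c "
from h import *
to([483,42.2,76],79.3); print(sensors.get_obs()['moment'])"
```

```text
tool_pos: [481.6, 42.7, 76.5]
wrist_force: [-5.7, 0.7, 18.2]
tool_pos: [481.9, 43.2, 76.5]
wrist_force: [-5.8, 2.3, 17.2]
finger_gap: 9.5
t=25.70 pos=[481.9  43.2  76.5] ya=58.20 z=[ 2.9e-03  5.0e-04 -1.0e+00] d=[-1.5 -0.3  0.5] level ax=0.0019 ay=0.0022 az=-0.3682 q [-0.11  0.78 -0.12  2.11  0.31  0.27  0.52] F [-5.8  2.3 17.2] gap 9.5
[0.31395663 1.33851429 0.07334116]
```

```bash
python3 -m handwheel '[{"ax":0,"ay":0,"az":0.12,"tx":0,"ty":0,"tz":0,"gripper":0},{"ax":0,"ay":0,"az":0.12,"tx":0,"ty":0,"tz":0,"gripper":0},{"ax":0,"ay":0,"az":0.12,"tx":0,"ty":0,"tz":0,"gripper":0}]' | egrep "pos|wrist|gap"
python3 -c "
from h import *
to([483,42.2,76],79.3); print(sensors.get_obs()['moment'])"
python3 -m handwheel '[{"ax":0,"ay":0,"az":0.12,"tx":0,"ty":0,"tz":0,"gripper":0},{"ax":0,"ay":0,"az":0.12,"tx":0,"ty":0,"tz":0,"gripper":0},{"ax":0,"ay":0,"az":0.12,"tx":0,"ty":0,"tz":0,"gripper":0}]' | egrep "pos|wrist|gap"
python3 -c "
from h import *
to([483,42.2,76],79.3); print(sensors.get_obs()['moment'])"
```

```text
tool_pos: [482.5, 43.9, 76.5]
wrist_force: [-4.5, 2.1, 16.6]
finger_gap: 9.5
t=26.00 pos=[482.5  43.9  76.5] ya=37.62 z=[ 0.0039  0.0013 -1.    ] d=[-1.6 -0.6  0.5] level ax=0.0039 ay=0.0013 az=-0.7275 q [-0.15  0.78 -0.06  2.11  0.15  0.26  0.32] F [-4.5  2.1 16.6] gap 9.5
[0.56417036 1.23916534 0.09001245]
tool_pos: [483.1, 44.0, 76.6]
wrist_force: [-4.7, 3.0, 15.6]
finger_gap: 9.5
t=26.30 pos=[483.1  44.   76.6] ya=17.01 z=[ 0.005   0.0016 -1.    ] d=[-1.7 -0.7  0.6] level ax=0.0052 ay=-0.0000 az=-1.0872 q [-0.19  0.78  0.    2.11 -0.01  0.25  0.12] F [-4.7  3.  15.6] gap 9.5
[0.599958   0.92125127 0.10864237]
```

```bash
python3 -m handwheel '[{"ax":0,"ay":0,"az":0.12,"tx":0,"ty":0,"tz":0.0002,"gripper":0},{"ax":0,"ay":0,"az":0.12,"tx":0,"ty":0,"tz":0,"gripper":0},{"ax":0,"ay":0,"az":0.12,"tx":0,"ty":0,"tz":0,"gripper":0},{"ax":0,"ay":0,"az":0.12,"tx":0,"ty":0,"tz":0,"gripper":0}]' | egrep "pos|wrist|gap"
python3 -c "
from h import *
to([483,42.2,76],79.3); print(sensors.get_obs()['moment'])"
python3 -m handwheel '[{"ax":0,"ay":0,"az":0.1,"tx":0,"ty":0,"tz":0,"gripper":0},{"ax":0,"ay":0,"az":0.1,"tx":0,"ty":0,"tz":0,"gripper":0},{"ax":0,"ay":0,"az":0.04,"tx":0,"ty":0,"tz":0,"gripper":0},{"ax":0,"ay":0,"az":0,"tx":0,"ty":0,"tz":0,"gripper":0}]' | egrep "pos|wrist|gap"
python3 -c "
from h import *
to([483,42.2,76],79.3); print(sensors.get_obs()['moment'])"
```

```text
tool_pos: [483.9, 43.9, 76.5]
wrist_force: [-2.4, 2.2, 16.3]
finger_gap: 9.5
t=26.70 pos=[483.9  43.9  76.5] ya=-10.48 z=[ 0.0063  0.0016 -1.    ] d=[-1.9 -0.5  0.5] level ax=0.0059 ay=-0.0027 az=-1.5670 q [-0.23  0.78  0.08  2.11 -0.23  0.25 -0.13] F [-2.4  2.2 16.3] gap 9.5
[0.49410381 0.80171901 0.11611878]
tool_pos: [483.9, 43.9, 76.5]
wrist_force: [-3.5, 2.3, 16.1]
finger_gap: 9.4
t=27.10 pos=[483.9  43.9  76.5] ya=-23.87 z=[ 0.0061  0.0011 -1.    ] d=[-1.9 -0.1  0.5] level ax=0.0052 ay=-0.0035 az=1.3410 q [-0.26  0.78  0.12  2.11 -0.34  0.25 -0.26] F [-3.5  2.3 16.1] gap 9.4
[0.49924392 0.76478679 0.6759134 ]
```

```bash
python3 -m handwheel '[{"ax":0,"ay":0,"az":0.01,"tx":0,"ty":0,"tz":0.0002,"gripper":0},{"ax":0,"ay":0,"az":0,"tx":0,"ty":0,"tz":0,"gripper":0},{"ax":0,"ay":0,"az":0,"tx":0,"ty":0,"tz":0,"gripper":0},{"ax":0,"ay":0,"az":0,"tx":0,"ty":0,"tz":0,"gripper":0},{"ax":0,"ay":0,"az":0,"tx":0,"ty":0,"tz":0,"gripper":0},{"ax":0,"ay":0,"az":0,"tx":0,"ty":0,"tz":0,"gripper":0}]' | egrep "pos|wrist|gap"
python3 -c "
from h import *
to([483,42.2,76],-24); print(sensors.get_obs()['moment'])
p=vision.camera('top')
for k in ('door_key','glass','dropper_bottle'): print(k,[np.round(r['centre']) for r in spotter.place_of(p,k)[:1]])
"
```

```text
tool_pos: [483.9, 43.9, 76.5]
wrist_force: [-3.1, 2.8, 18.6]
finger_gap: 9.8
t=27.70 pos=[483.9  43.9  76.5] ya=-24.37 z=[ 0.0063  0.0014 -1.    ] d=[-1.9 -0.1  0.5] level ax=0.0051 ay=-0.0038 az=-0.0065 q [-0.26  0.78  0.12  2.11 -0.34  0.25 -0.26] F [-3.1  2.8 18.6] gap 9.8
[0.50628087 0.82060769 0.77997475]
door_key [array([348., 220.])]
glass [array([280., 144.])]
dropper_bottle [array([332., 145.])]
```

The key is on the stop (0.78 N m), fully home (z 76.5, 19 N push) and steady, so I hand in.

```bash
python3 -c "
from bench import workorder
print(workorder.hand_in())"
```

```text
the job is handed in; nothing more can be done
None
```

I entered the code (white, blue, yellow), pushed the orange-headed key fully home and turned it clockwise to its stop, and I handed the job in at about 28 s with the arm still holding the key turned and pressed in; no verdict came back.

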